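# Set the dish viewer's filter to the third click and light it

### The arm

A 7-joint arm with a two-finger parallel gripper is mounted at the origin on the work surface. World frame = base frame: x ahead of the robot, y to its left, z up, the work surface at z = 0. Lengths are in mm, angles in rad, forces in N, time in s.
With the tool pointing down it reaches from about 400 to 850 mm from the base axis. Payload 4.5 kg.
Tool frame: the origin (TCP) lies between the finger pads; the fingertips stand 14 mm ahead of it and the grasp point (between the pads) lies 5 mm behind it; y points along the fingers, x is the direction in which the jaws open and shut, and the axes are right-handed (so a half turn about y gives the same grasp; the last joint's range is limited). The gripper opens to 85 mm and grips with 20 to 120 N. Pads are 22 mm wide; open, the fingers measure 114 mm over their backs; the gripper's body (76 mm by 85 mm) begins 54 mm behind the grasp point. The pads swing forward as they close: fully open they stand 13 mm farther back than shut.
Start: joints at [-1.301, 0.689, -0.195, 1.565, 0.157, 0.902, -0.215], TCP at [145.991, 607.733, 245.317] pointing down, gripper open.
Joint ranges: [-3.01, 3.01], [-0.46, 2.08], [-1.47, 1.51], [0.13, 2.56], [-1, 4.14], [0.04, 2.09], [-2.66, 2.66]. Speed limits (rad/s): [2.57, 2.57, 3.14, 3.14, 3.14, 3.14, 3.14].

### API

Orientations are given as [roll, pitch, yaw] about the fixed x, y, z axes, in that order (R = Rz(yaw) Ry(pitch) Rx(roll)).
In Python, from cell import r gives the robot as it stands.
- The arm moves only by the shell command python3 -m handwheel 'ROWS'. ROWS is a JSON object of lists of equal length, an entry for each row: "twist": the turn, a rotation vector about the tool's x, y, z in rad, a list of three; "translation": the shift along the tool's x, y, z in mm, a list of three; "fingers": the closure, from 0 (fully open) to 1 (shut). In form: {"twist": [[wx, wy, wz], ...], "translation": [[dx, dy, dz], ...], "fingers": [fingers, ...]}. A call has 1 to 8 rows; each row is the pose to reach, as a shift and turn from the pose commanded when the call began, along the tool's axes at that moment; what a row does not reach only later rows make up. A row lasts 1/8 s, in which the tool goes at most 62.5 mm and 10.7 degrees, less where a joint would pass 70% of its speed; a pose out of reach is approached as far as the arm can. A call with a gripper value outside its range is refused whole. The fingers move at their own pace and stop on an object; the grip force is fixed at half the most. Time passes only in rows, so rows that repeat a pose let the fingers close. It gives the time, the measured TCP pose, the force and the opening at its end, in the units of the state.
- r.get_obs(): the state, without advancing time (a new reading comes with each control period).
- r.grab_frame(name): name is "scene" or "top"; returns the picture (384x512x3 uint8, red, green, blue); there is no depth.
- r.get_calibration(name): a dict with "fovy" (degrees; the focal length in pixels is half the picture's height over the tangent of half this angle, whatever the lens; pixels are square), "cx", "cy" (the principal point, pixels), "rvec" (rotation vector, rad) and "tvec" (3), from world to camera coordinates, as OpenCV has them. Camera axes: x right, y down, z forward; pixel columns grow to the right and rows downward; lengths in mm; the calibration is good to about 2 mm. A picture is of the moment at which its call begins. get_calibration takes no time and is no camera call.
- r.job_done(): hands the job in, once; it reports no verdict.
The state is a dict: "t": time; "q": joint angles; "joint_velocities": joint speeds; "effort": joint torques, N m; "ee_pos": TCP position; "ee_rot": TCP orientation; "wrist_force": force on the tool from outside, world axes, zero at the start; "wrist_torque": the same for the moment, N m; "width": finger opening in mm.
Only numpy, scipy, OpenCV 4.12 (cv2) and the standard library are available. Lean on these libraries where they do the work, as an engineer would, in place of code of your own. Each camera call takes 0.05 s, during which the arm holds its last target. There are 200 camera calls.

### The job

Ready the dish viewer: with a fingertip, push its black filter lever out of the parked end of its slot, counting the clicks, and leave it resting in the third one without running past it; then press the green lamp button right down and move clear. Only push and press, gently: do not take the lever between the fingers, do not lift anything, and leave the culture dish on the viewer and everything else on the bench where it is.

Things in the scene. Friction and masses are not known exactly. Their poses are not given: they have to be found in the camera images.
- viewer: White light box fixed to the bench, 220 (its x) x 260 (y) x 60 mm high, top flat. Origin under its centre; z up, -x is its front, towards the robot. On top (mm): round window at (40, 0) with a dish; lever slot along y at x = -80, y -82 to 22; lamp button at (-75, 85); dots at x = -60 mark the lever stations: park (red, y -70), then clicks 1 to 5 (blue, y -54, -38, -22, -6, 10).
- lever_knob (a point): Centre of the top of the filter lever's knob, an upright black block 24 (viewer x) x 12 (viewer y) x 32 mm high standing in the slot, a white line across its top, 92.5 mm above the bench. It slides only along the viewer's y; its axes are the viewer's. At the start it stands at the parked end, viewer (-80, -70).
- filter_lever (a joint): Travel of the lever from park along the viewer's +y, m: 0 at the parked stop, 0.080 at the far stop. Clicks every 16 mm: 0.016, 0.032, 0.048 (the third), 0.064, 0.080. Pushing it over the hump half way between two clicks takes 5 to 7 N; past the hump it snaps ahead into the next click and stays there, centred to about 1 mm when let go. It can be pushed back.
- lamp_button_top (a point): Centre of the top of the green lamp button, 28 mm in diameter, in a black housing on the viewer's top, at the +y end of the front strip; it is pressed straight down.
- lamp_button (a joint): Press of the lamp button, m: 0 released, 0.006 fully down (5 N); it springs back.
- culture_dish: Closed clear culture dish with pink agar, 90 mm in diameter, 15 mm high, loose on the viewer's window; origin at the centre of its underside. Must stay.
- dark_stack: Loose stack of dishes with dark agar, 90 mm in diameter, 45 mm high, on the bench to the left; origin under its centre. Bystander.
- white_dishes: Loose pair of white dishes, 90 mm in diameter, 30 mm high, on the bench to the left; origin under its centre. Bystander.
- yellow_dishes: Loose pair of yellow dishes, 90 mm in diameter, 30 mm high, on the bench to the right; origin under its centre. Bystander.
- reagent_jar: Loose amber jar with a white cap, 60 mm in diameter, 90 mm high, on the bench to the right; origin under its centre. Bystander.
- marker: Loose white and blue marker pen, about 117 mm long, 13 mm thick, lying on the bench to the right; origin on its underside. Bystander.
Not all that is in view belongs to the job. There is more than one size of the culture_dish; the one meant has the size given above.

How it is judged (in metres and radians):
On the way, in this order (a step that is already met when the one before it is completed fails the run):
1. the lever has been pushed to the third click (value of joint filter_lever between 0.043 and 0.053 m), for 0.3 s.
2. the lamp button is pressed down (value of joint lamp_button above 0.0045 m), for 0.1 s.
At the end, for the whole second after the job is handed in: The lever rests in the third click, its travel between 44 and 52 mm; the lamp button has come back up (under 1.5 mm); the culture dish is within 12 mm, and each of the other loose things within 20 mm, of where it was at the start (value of joint filter_lever between 0.044 and 0.052 m and velocity of joint filter_lever between -0.005 and 0.005 m/s and value of joint lamp_button below 0.0015 m and horizontal distance between culture_dish and viewer below 0.055 m and distance of culture_dish from where it was at the start of the episode below 0.012 m and distance of each of dark_stack, white_dishes, yellow_dishes, reagent_jar, marker from where it was at the start of the episode below 0.02 m); the robot touches nothing.
It fails at once if the lever runs past the third click, over the hump towards the fourth (travel over 57 mm) (value of joint filter_lever above 0.057 m).
It fails at once if the lamp button is pressed (over 3 mm) while the lever is not at the third click (value of joint lamp_button above 0.003 m and not (value of joint filter_lever between 0.043 and 0.053 m)).
It fails at once if the lever is taken between the fingers (x of the grasp point in the frame of lever_knob between -0.012 and 0.012 m and y of the grasp point in the frame of lever_knob between -0.005 and 0.005 m and z of the grasp point in the frame of lever_knob below 0.004 m).
It fails at once if not gently: the lever is pushed with more than 30 N or the button with more than 40 N (contact force between the fingers and filter_lever above 30 N or contact force between the fingers and lamp_button above 40 N).
It fails at once if the culture dish is lifted or shifted (over 12 mm), or another loose thing (over 20 mm) (distance of culture_dish from where it was at the start of the episode above 0.012 m or distance of any of dark_stack, white_dishes, yellow_dishes, reagent_jar, marker from where it was at the start of the episode above 0.02 m).
It also fails if it takes over 42 s, if anything falls off the work surface, if the arm or the gripper's body presses on something with over 40 N, if the wrist force passes 120 N, or if a joint passes its speed limit or range.

## Working session

There is one attempt and no reset: what is moved stays moved. The work goes in short steps, Python scripts to look and compute and a shell command to move; the robot and the scene stay as the last step left them, time stands still between calls to the robot, and variables do not carry over. Pictures are saved under pics/ and viewed, about 8 in all and at most 12, crops included, and the job is handed in when it is done.

```bash
mkdir -p pics
python3 - <<'E'
from cell import r
import cv2,numpy as np
for n in("scene","top"):
    f=r.grab_frame(n); cv2.imwrite(f"pics/{n}0.png",f[:,:,::-1]); c=r.get_calibration(n); print(n,c)
o=r.get_obs(); print({k:o[k] for k in("t","ee_pos","ee_rot","wrist_force","width")})
E
```

```text
scene {'fovy': 55.46278098507325, 'cx': 260.55744880607523, 'cy': 191.69479983960383, 'rvec': array([ 2.40029425,  1.0197139 , -0.29931413]), 'tvec': array([-397.09146151, -316.56766901, 1421.99623261])}
top {'fovy': 44.916093698174414, 'cx': 264.7183422892163, 'cy': 193.08533748203482, 'rvec': array([ 2.14532441, -2.13777687,  0.19385259]), 'tvec': array([ -21.66011561,  604.09959673, 1256.21715775])}
{'t': 0.1, 'ee_pos': array([145.89828283, 607.1410346 , 244.54791197]), 'ee_rot': array([-1.57090306,  0.0016975 ,  1.33509183]), 'wrist_force': array([ 0.0377984 , -0.93624125,  0.31037442]), 'width': 85.18324238704176}
```

View pics/scene0.png

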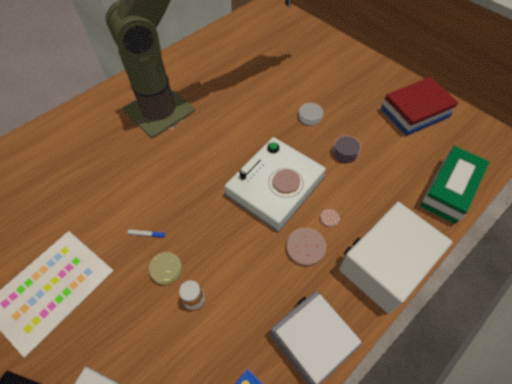

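View pics/top0.png

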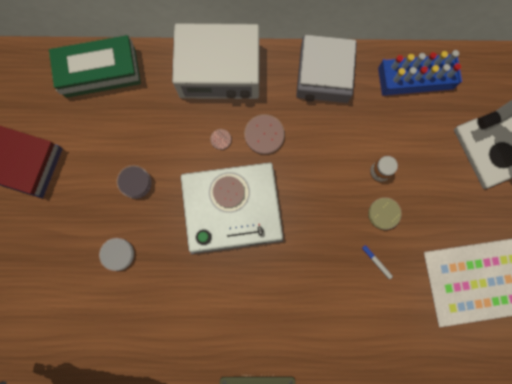

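The scene view shows the viewer centred near (275,182), with the lever at (242,175) and the button at (273,147). In the top view, the viewer is at (232,208), the lever at (262,232) and the button at (204,237). Next I'll measure the viewer's pose.

```bash
cat > h.py <<'E'
import cv2,numpy as np
from cell import r
def cam(n):
    c=r.get_calibration(n); f=192/np.tan(np.radians(c["fovy"])/2)
    return np.array([[f,0,c["cx"]],[0,f,c["cy"]],[0,0,1]]),np.array(c["rvec"],float),np.array(c["tvec"],float)
def ray(n,uv,z):
    K,rv,t=cam(n); R=cv2.Rodrigues(rv)[0]; C=-R.T@t
    uv=np.atleast_2d(uv).astype(float); d=np.c_[uv,np.ones(len(uv))]@np.linalg.inv(K).T@R
    return C+d*((z-C[2])/d[:,2])[:,None]
def proj(n,P):
    K,rv,t=cam(n); return cv2.projectPoints(np.array(P,float),rv,t,K,None)[0][:,0]
E
python3 - <<'E'
from h import *
box={"top":(170,155,290,260),"scene":(215,130,335,235)}
for n,(a,b,c,d) in box.items():
    im=cv2.imread(f"pics/{n}0.png"); s=im[b:d,a:c]; hsv=cv2.cvtColor(s,cv2.COLOR_BGR2HSV)
    m=((hsv[...,1]<50)&(hsv[...,2]>(150))).astype(np.uint8)
    cs=cv2.findContours(m,0,2)[0]; k=cv2.convexHull(max(cs,key=cv2.contourArea))
    q=cv2.approxPolyDP(k,6,True)[:,0]+[a,b]; print(n,"hull",q.tolist())
    rc=cv2.minAreaRect(k)
    if n=="top":
        W=ray(n,k[:,0]+[a,b],60)[:,:2].astype(np.float32); rr=cv2.minAreaRect(W); print("rect world",rr)
    print("corners",ray(n,q,60).round(0)[:,:2].tolist())
    g=((hsv[...,0]>45)&(hsv[...,0]<90)&(hsv[...,1]>100)).astype(np.uint8)
    mm=cv2.moments(g,True); uv=[mm["m10"]/mm["m00"]+a,mm["m01"]/mm["m00"]+b]; print("button",uv,mm["m00"],ray(n,uv,75)[0].round(1))
    cv2.imwrite(f"pics/{n}crop.png",cv2.resize(s,None,fx=6,fy=5.7,interpolation=cv2.INTER_CUBIC)[:600])
a=cv2.imread("pics/topcrop.png");b=cv2.imread("pics/scenecrop.png")
cv2.imwrite("pics/c.png",cv2.resize(np.hstack([a[:598],b[:598]]),(800,330)) )
print(a.shape,b.shape)
E
```

```text
top hull [[270, 163], [281, 237], [189, 250], [181, 176]]
rect world ((566.1676635742188, 75.4902572631836), (217.24673461914062, 256.5762023925781), 7.9434051513671875)
corners [[689.0, -34.0], [480.0, -64.0], [444.0, 187.0], [650.0, 215.0]]
button [202.35087719298247, 236.4561403508772] 57.0 [480.  149.7  75. ]
scene hull [[272, 138], [324, 167], [279, 222], [225, 186]]
corners [[442.0, 181.0], [649.0, 216.0], [689.0, -35.0], [479.0, -67.0]]
button [272.45454545454544, 146.94545454545454] 55.0 [479.8 145.1  75. ]
(598, 720, 3) (598, 720, 3)
```

View pics/topcrop.png

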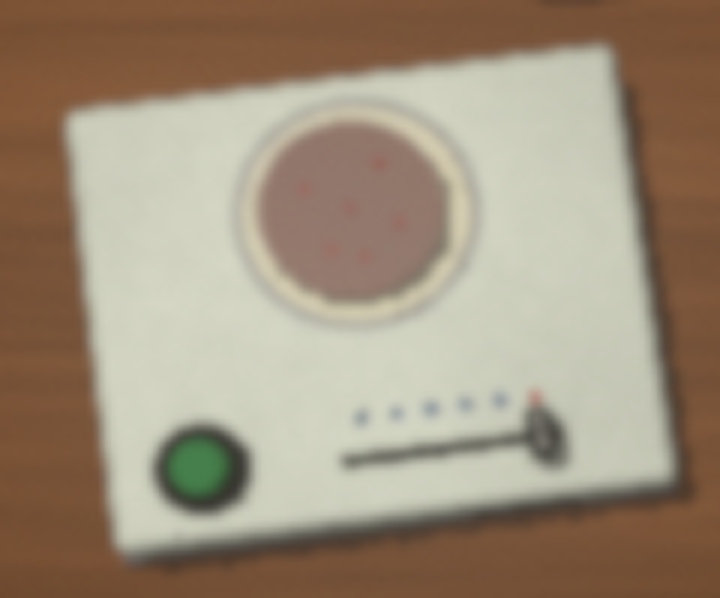

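```bash
cat >> h.py <<'E'
from scipy.spatial.transform import Rotation as Ro
C=np.array([566.2,75.5]); YAW=np.radians(8.0)
A=np.array([[np.cos(YAW),-np.sin(YAW)],[np.sin(YAW),np.cos(YAW)]])
def V(x,y,z): return np.r_[C+A@[x,y],z]
def where(): 
    o=r.get_obs(); p=np.array(o["ee_pos"]); print("t",round(o["t"],2),"viewer xy",(A.T@(p[:2]-C)).round(1),"z",p[2].round(1),"rot",np.round(o["ee_rot"],3),"F viewer",(A.T@o["wrist_force"][:2]).round(1),round(o["wrist_force"][2],1),"w",round(o["width"],1)); return o
def delta(x,y,z,yaw=YAW):
    o=where(); R=Ro.from_euler("xyz",o["ee_rot"]).as_matrix()
    G=Ro.from_euler("xyz",[-np.pi/2,0,yaw]).as_matrix()
    print("trans",(R.T@(V(x,y,z)-o["ee_pos"])).round(1),"twist",Ro.from_matrix(R.T@G).as_rotvec().round(3))
E
python3 - <<'E'
from h import *
P={n:cam(n)[0]@np.c_[cv2.Rodrigues(cam(n)[1])[0],cam(n)[2]] for n in("top","scene")}
X=cv2.triangulatePoints(P["top"],P["scene"],np.array([202.35,236.46]),np.array([272.45,146.95]));X=(X[:3]/X[3]).ravel();print("button",X.round(1),"viewer",A.T@(X[:2]-C))
# red/blue dots
im=cv2.imread("pics/top0.png")[215:235,215:270].astype(int)
for nm,m in(("red",im[...,2]-im[...,1]>25),("blue",im[...,0]-im[...,2]>15)):
    n,_,_,c=cv2.connectedComponentsWithStats(m.astype(np.uint8)); 
    w=ray("top",c[1:]+[215,215],60)[:,:2]; print(nm,((w-C)@A).round(1).tolist())
print("proj knob",proj("top",[V(-80,-70,92.5)]),proj("scene",[V(-80,-70,92.5)]))
delta(-80,-110,170)
E
```

```text
button [479.3 148.9  72. ] viewer [-75.8030246  84.7348724]
red [[-60.8, -71.5]]
blue []
proj knob [[259.43291164 229.94132962]] [[242.63591243 172.25187762]]
t 0.1 viewer xy [-342.2  585. ] z 244.5 rot [-1.571  0.002  1.335] F viewer [-0.1 -0.9] 0.3 w 85.2
trans [-550.3   75.5 -498.7] twist [ 1.000e-03  1.195e+00 -1.000e-03]
```

The measurements agree with the given layout. The button triangulates to viewer (-75.8, 84.7) at height 72, and the red dot comes out within 1.5 mm. Now I'll move over to the parked side and shut the fingers.

```bash
python3 -m handwheel '{"twist":[[0,0.15,0],[0,0.3,0],[0,0.45,0],[0,0.6,0],[0,0.75,0],[0,0.9,0],[0,1.05,0],[0,1.195,0]],"translation":[[-42,0,-38],[-84,0,-76],[-126,0,-114],[-168,0,-152],[-210,0,-190],[-252,0,-228],[-294,0,-266],[-336,0,-304]],"fingers":[1,1,1,1,1,1,1,1]}'
python3 -c "
from h import *
delta(-80,-110,170)"
```

```text
t: 1.1
ee_pos: [363.7, 208.4, 245.3]
ee_rot: [-1.571, -0.0, 0.136]
wrist_force: [0.4, 0.6, -0.9]
width: 0.0
t 1.1 viewer xy [-182.   159.8] z 245.3 rot [-1.571 -0.     0.136] F viewer [0.5 0.5] -0.9 w 0.0
trans [ 103.1   75.2 -269.4] twist [-0.    -0.004  0.   ]
```

```bash
python3 -m handwheel '{"twist":[[0,0,0],[0,0,0],[0,0,0],[0,0,0],[0,0,0],[0,0,0],[0,0,0],[0,0,0]],"translation":[[17,0,-45],[34,0,-90],[51,0,-135],[69,0,-180],[86,0,-225],[103,0,-270],[103,50,-270],[103,75,-270]],"fingers":[1,1,1,1,1,1,1,1]}'
python3 -m handwheel '{"twist":[[0,0,0],[0,0,0],[0,0,0]],"translation":[[0,40,0],[0,70,0],[0,81,0]],"fingers":[1,1,1]}'
python3 - <<'E'
from h import *
where()
f=np.hstack([cv2.resize(r.grab_frame(n)[b:d,a:c][:,:,::-1],(400,400),interpolation=cv2.INTER_CUBIC) for n,(a,b,c,d) in {"top":(200,170,300,270),"scene":(200,110,300,210)}.items()])
cv2.imwrite("pics/c1.png",f)
E
```

```text
t: 2.1
ee_pos: [501.7, -43.7, 168.3]
ee_rot: [-1.57, 0.003, 0.138]
wrist_force: [-0.4, 0.5, 0.7]
width: -0.2
t: 2.48
ee_pos: [501.7, -42.8, 87.6]
ee_rot: [-1.57, 0.003, 0.14]
wrist_force: [-0.4, -0.3, -1.0]
width: -0.1
t 2.48 viewer xy [ -80.4 -108.2] z 87.6 rot [-1.57   0.003  0.14 ] F viewer [-0.4 -0.2] -1.0 w -0.1
```

View pics/c1.png

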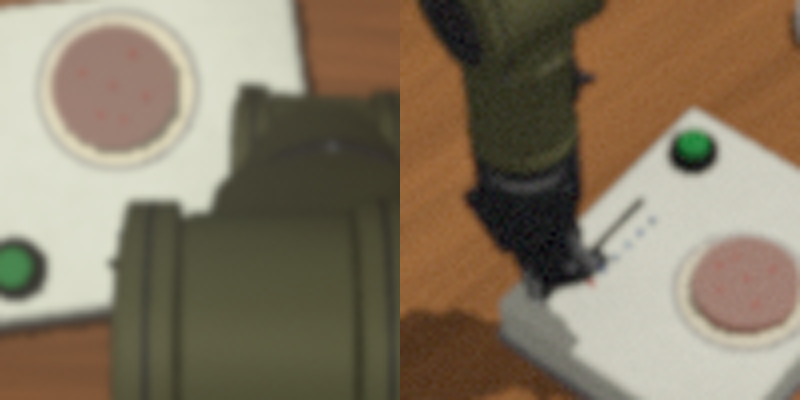

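The fingertip stands beside the knob on its parked side, at about (570,275) in the right half. Contact should come near viewer y = -87, so I'll approach and then push in small steps.

```bash
python3 -m handwheel '{"twist":[[0,0,0],[0,0,0],[0,0,0]],"translation":[[0,0,8],[0,0,16],[0,0,16]],"fingers":[1,1,1]}'; python3 -c "
from h import *
where()"
for i in 1; do python3 -m handwheel '{"twist":[[0,0,0],[0,0,0]],"translation":[[0,0,3],[0,0,3]],"fingers":[1,1]}'; python3 -c "
from h import *
where()"; done
python3 -m handwheel '{"twist":[[0,0,0],[0,0,0]],"translation":[[0,0,3],[0,0,3]],"fingers":[1,1]}'; python3 -c "
from h import *
where()"
python3 -m handwheel '{"twist":[[0,0,0],[0,0,0]],"translation":[[0,0,3],[0,0,3]],"fingers":[1,1]}'; python3 -c "
from h import *
where()"
python3 -m handwheel '{"twist":[[0,0,0],[0,0,0]],"translation":[[0,0,3],[0,0,3]],"fingers":[1,1]}'; python3 -c "
from h import *
where()"
```

```text
t: 2.95
ee_pos: [500.9, -25.7, 90.0]
ee_rot: [-1.57, -0.001, 0.142]
wrist_force: [-0.1, -0.1, 0.2]
width: -0.1
t 2.95 viewer xy [-78.8 -91.1] z 90.0 rot [-1.57e+00 -1.00e-03  1.42e-01] F viewer [-0.1 -0.1] 0.2 w -0.1
t: 3.2
ee_pos: [500.2, -24.0, 89.4]
ee_rot: [-1.571, -0.0, 0.14]
wrist_force: [0.3, 0.1, 0.7]
width: 0.1
t 3.2 viewer xy [-79.2 -89.3] z 89.4 rot [-1.571 -0.     0.14 ] F viewer [0.4 0.1] 0.7 w 0.1
t: 3.45
ee_pos: [499.7, -21.2, 89.3]
ee_rot: [-1.571, 0.0, 0.14]
wrist_force: [-0.0, -0.5, -0.5]
width: -0.0
t 3.45 viewer xy [-79.3 -86.5] z 89.3 rot [-1.571  0.     0.14 ] F viewer [-0.1 -0.5] -0.5 w -0.0
t: 3.7
ee_pos: [499.4, -19.1, 89.3]
ee_rot: [-1.572, -0.0, 0.139]
wrist_force: [0.4, -3.4, -0.1]
width: 0.0
t 3.7 viewer xy [-79.3 -84.3] z 89.3 rot [-1.572 -0.     0.139] F viewer [-0.1 -3.4] -0.1 w 0.0
t: 3.95
ee_pos: [499.0, -16.2, 89.3]
ee_rot: [-1.572, -0.0, 0.139]
wrist_force: [1.1, -5.3, -0.6]
width: 0.0
t 3.95 viewer xy [-79.3 -81.4] z 89.3 rot [-1.572 -0.     0.139] F viewer [ 0.3 -5.4] -0.6 w 0.0
```

```bash
S='python3 -c "from h import *;where()"'
python3 -m handwheel '{"twist":[[0,0,0],[0,0,0]],"translation":[[0,0,2],[0,0,2]],"fingers":[1,1]}' >/dev/null; eval $S
python3 -m handwheel '{"twist":[[0,0,0],[0,0,0]],"translation":[[0,0,2],[0,0,2]],"fingers":[1,1]}' >/dev/null; eval $S
python3 -m handwheel '{"twist":[[0,0,0],[0,0,0]],"translation":[[0,0,2],[0,0,2]],"fingers":[1,1]}' >/dev/null; eval $S
python3 -m handwheel '{"twist":[[0,0,0],[0,0,0]],"translation":[[0,0,2],[0,0,2]],"fingers":[1,1]}' >/dev/null; eval $S
python3 -m handwheel '{"twist":[[0,0,0],[0,0,0]],"translation":[[0,0,2],[0,0,2]],"fingers":[1,1]}' >/dev/null; eval $S
python3 -m handwheel '{"twist":[[0,0,0],[0,0,0]],"translation":[[0,0,2],[0,0,2]],"fingers":[1,1]}' >/dev/null; eval $S
python3 -m handwheel '{"twist":[[0,0,0],[0,0,0]],"translation":[[0,0,2],[0,0,2]],"fingers":[1,1]}' >/dev/null; eval $S
python3 -m handwheel '{"twist":[[0,0,0],[0,0,0]],"translation":[[0,0,2],[0,0,2]],"fingers":[1,1]}' >/dev/null; eval $S
python3 -m handwheel '{"twist":[[0,0,0],[0,0,0]],"translation":[[0,0,2],[0,0,2]],"fingers":[1,1]}' >/dev/null; eval $S
python3 -m handwheel '{"twist":[[0,0,0],[0,0,0]],"translation":[[0,0,2],[0,0,2]],"fingers":[1,1]}' >/dev/null; eval $S
```

```text
t 4.2 viewer xy [-79.4 -77.1] z 89.2 rot [-1.569  0.     0.141] F viewer [-0.2 -0.8] -0.7 w 0.0
t 4.45 viewer xy [-79.3 -75.5] z 89.2 rot [-1.57   0.     0.141] F viewer [0.3 0.5] -0.2 w -0.1
t 4.7 viewer xy [-79.3 -74.1] z 89.2 rot [-1.57  0.    0.14] F viewer [ 0.9 -0.2] -0.7 w 0.3
t 4.95 viewer xy [-79.3 -72.2] z 89.3 rot [-1.571 -0.     0.14 ] F viewer [ 0.2 -0.3] -0.6 w -0.1
t 5.2 viewer xy [-79.3 -70.5] z 89.3 rot [-1.571 -0.     0.14 ] F viewer [-0.7 -0.2] -0.1 w 0.1
t 5.45 viewer xy [-79.3 -69.1] z 89.3 rot [-1.572 -0.     0.139] F viewer [-0.4 -3.2] -1.1 w 0.1
t 5.7 viewer xy [-79.3 -67.4] z 89.3 rot [-1.572 -0.     0.139] F viewer [-0.3 -4.8] -0.4 w -0.1
t 5.95 viewer xy [-79.3 -65. ] z 89.3 rot [-1.571 -0.     0.139] F viewer [-0.3 -4.1] -0.1 w 0.1
t 6.2 viewer xy [-79.3 -60.7] z 89.2 rot [-1.569  0.     0.142] F viewer [ 0.5 -0.5] -0.3 w -0.3
t 6.45 viewer xy [-79.3 -59.5] z 89.2 rot [-1.57   0.     0.141] F viewer [-0.1  0.1] 0.7 w -0.3
```

Two clicks counted, near y = -79 and y = -63. The third hump should come at about -47.

```bash
S='python3 -c "from h import *;where()"'
python3 -m handwheel '{"twist":[[0,0,0],[0,0,0]],"translation":[[0,0,3],[0,0,6]],"fingers":[1,1]}' >/dev/null; eval $S
python3 -m handwheel '{"twist":[[0,0,0],[0,0,0]],"translation":[[0,0,2],[0,0,2]],"fingers":[1,1]}' >/dev/null; eval $S
python3 -m handwheel '{"twist":[[0,0,0],[0,0,0]],"translation":[[0,0,2],[0,0,2]],"fingers":[1,1]}' >/dev/null; eval $S
python3 -m handwheel '{"twist":[[0,0,0],[0,0,0]],"translation":[[0,0,2],[0,0,2]],"fingers":[1,1]}' >/dev/null; eval $S
```

```text
t 6.7 viewer xy [-79.3 -54.3] z 89.3 rot [-1.571 -0.     0.14 ] F viewer [-0.1 -1.7] -0.8 w 0.1
t 6.95 viewer xy [-79.4 -53.1] z 89.3 rot [-1.572 -0.     0.139] F viewer [-0.4 -2.6] -0.3 w -0.0
t 7.2 viewer xy [-79.3 -51.4] z 89.3 rot [-1.572 -0.     0.139] F viewer [-0.4 -5.5] -0.1 w 0.4
t 7.45 viewer xy [-79.3 -49. ] z 89.3 rot [-1.571 -0.     0.139] F viewer [-0.3 -4.9] 0.6 w -0.2
```

```bash
S='python3 -c "from h import *;where()"'
python3 -m handwheel '{"twist":[[0,0,0],[0,0,0],[0,0,0]],"translation":[[0,0,1],[0,0,1],[0,0,1]],"fingers":[1,1,1]}' >/dev/null; eval $S
python3 -m handwheel '{"twist":[[0,0,0],[0,0,0],[0,0,0]],"translation":[[0,0,1],[0,0,1],[0,0,1]],"fingers":[1,1,1]}' >/dev/null; eval $S
```

```text
t 7.83 viewer xy [-79.3 -46. ] z 89.2 rot [-1.569  0.     0.142] F viewer [-0.3  0.6] -0.3 w -0.1
t 8.2 viewer xy [-79.3 -46.4] z 89.3 rot [-1.571 -0.     0.14 ] F viewer [0.3 0.3] -0.3 w -0.0
```

The force fell to zero, so it snapped into the third click. I'll back off, rise clear and look.

```bash
python3 -m handwheel '{"twist":[[0,0,0],[0,0,0],[0,0,0],[0,0,0],[0,0,0],[0,0,0],[0,0,0]],"translation":[[0,0,-10],[0,0,-15],[0,-40,-15],[0,-80,-15],[-50,-80,-15],[-100,-80,-15],[-100,-80,-15]],"fingers":[1,1,1,1,1,1,1]}'
python3 - <<'E'
from h import *
for yy in(-38,-22,-6): print(yy,proj("scene",[V(-80,yy,92.5)]).round(1),proj("top",[V(-80,yy,92.5)]).round(1))
f=np.hstack([cv2.resize(r.grab_frame(n)[b:d,a:c][:,:,::-1],(400,400),interpolation=cv2.INTER_CUBIC) for n,(a,b,c,d) in {"top":(190,190,270,270),"scene":(220,120,300,200)}.items()])
cv2.imwrite("pics/c2.png",f)
delta(-75,85,150)
E
```

```text
t: 9.07
ee_pos: [391.6, -11.8, 169.4]
ee_rot: [-1.571, 0.007, 0.138]
wrist_force: [0.6, 0.7, -0.0]
width: -0.2
-38 [[249.  165.8]] [[247.6 231.6]]
-22 [[252.2 162.6]] [[241.7 232.4]]
-6 [[255.3 159.5]] [[235.8 233.2]]
t 9.18 viewer xy [-178.9  -62. ] z 169.5 rot [-1.571e+00 -1.000e-03  1.390e-01] F viewer [0.6 0.2] 0.3 w 0.0
trans [103.8  19.6 147. ] twist [ 0.    -0.     0.001]
```

View pics/c2.png

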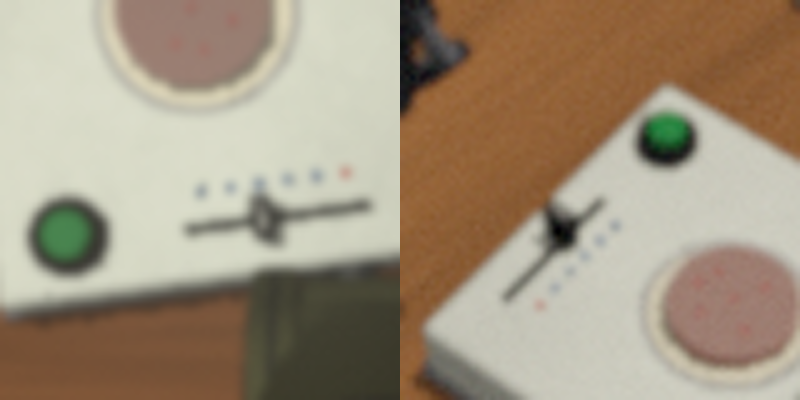

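The knob is at top-view pixel (242.4, 233.4) and scene pixel (251.6, 163.6). Both match the third-click prediction and the third blue dot. Next I'll go above the button and press.

```bash
S='python3 -c "from h import *;where()"'
python3 -m handwheel '{"twist":[[0,0,0],[0,0,0],[0,0,0],[0,0,0],[0,0,0],[0,0,0]],"translation":[[26,0,37],[52,0,74],[78,0,111],[104,0,147],[104,40,147],[104,60,147]],"fingers":[1,1,1,1,1,1]}' >/dev/null; eval $S
python3 -m handwheel '{"twist":[[0,0,0],[0,0,0],[0,0,0]],"translation":[[0,10,0],[0,16,0],[0,16,0]],"fingers":[1,1,1]}' >/dev/null; eval $S
python3 -m handwheel '{"twist":[[0,0,0],[0,0,0]],"translation":[[0,3,0],[0,3,0]],"fingers":[1,1]}' >/dev/null; eval $S
python3 -m handwheel '{"twist":[[0,0,0],[0,0,0]],"translation":[[0,2,0],[0,2,0]],"fingers":[1,1]}' >/dev/null; eval $S
```

```text
t 9.93 viewer xy [-73.9  86.7] z 107.7 rot [-1.57e+00 -1.00e-03  1.42e-01] F viewer [-1.  -0.1] 0.5 w 0.1
t 10.3 viewer xy [-74.5  85.7] z 93.7 rot [-1.57  -0.002  0.14 ] F viewer [-1.   0.8] 2.7 w 0.2
t 10.55 viewer xy [-74.5  85.7] z 90.9 rot [-1.57  -0.002  0.14 ] F viewer [0.9 0.9] 4.7 w 0.4
t 10.8 viewer xy [-74.5  85.7] z 89.9 rot [-1.57  -0.003  0.14 ] F viewer [-1.4 -0.8] 16.8 w -0.1
```

The force rose by about 0.8 N/mm to 5 N and then hit a hard stop, which matches full travel of 6 mm. I'll hold briefly and then move clear.

```bash
S='python3 -c "from h import *;where()"'
python3 -m handwheel '{"twist":[[0,0,0],[0,0,0]],"translation":[[0,0,0],[0,0,0]],"fingers":[1,1]}' >/dev/null; eval $S
python3 -m handwheel '{"twist":[[0,0,0],[0,0,0],[0,0,0],[0,0,0],[0,0,0],[0,0,0],[0,0,0]],"translation":[[0,-20,0],[0,-60,0],[0,-100,0],[-50,-100,30],[-90,-100,60],[-90,-100,60],[-90,-100,60]],"fingers":[1,1,1,1,1,1,1]}' >/dev/null; eval $S
python3 - <<'E'
from h import *
t,s=r.grab_frame("top")[:,:,::-1],r.grab_frame("scene")[:,:,::-1]
cv2.imwrite("pics/c3.png",np.hstack([cv2.resize(t[190:270,190:270],(400,400),interpolation=cv2.INTER_CUBIC),cv2.resize(s[120:200,220:300],(400,400),interpolation=cv2.INTER_CUBIC)]))
for n,f in(("top",t),("scene",s)):
    d=(cv2.absdiff(np.ascontiguousarray(f),cv2.imread(f"pics/{n}0.png")).max(2)>45).astype(np.uint8)
    k,_,st,c=cv2.connectedComponentsWithStats(d); print(n,[st[i].tolist() for i in range(1,k) if st[i,4]>4])
E
```

```text
t 11.05 viewer xy [-74.5  85.6] z 89.9 rot [-1.57  -0.003  0.14 ] F viewer [-1.   1.3] 17.1 w -0.1
t 11.93 viewer xy [-164.9  145.3] z 188.3 rot [-1.571e+00 -1.000e-03  1.400e-01] F viewer [0.6 0.2] -0.1 w 0.0
top [[257, 226, 6, 5, 28], [240, 229, 6, 4, 21], [258, 232, 7, 6, 32], [241, 234, 6, 5, 24], [72, 243, 113, 137, 8690], [201, 268, 55, 49, 1449], [230, 316, 49, 41, 1057], [246, 359, 40, 17, 327], [34, 364, 34, 17, 347], [122, 380, 22, 4, 42], [0, 382, 6, 2, 12]]
scene [[157, 0, 13, 23, 98], [241, 0, 44, 104, 2569], [286, 0, 4, 7, 21], [106, 3, 10, 20, 115], [156, 27, 3, 8, 12], [105, 28, 18, 37, 199], [278, 55, 13, 9, 49], [176, 62, 75, 41, 948], [263, 63, 5, 2, 6], [116, 109, 6, 6, 20], [115, 120, 7, 6, 22], [159, 124, 100, 32, 1566], [124, 127, 5, 3, 8], [248, 160, 8, 10, 63], [238, 169, 9, 11, 63]]
```

View pics/c3.png

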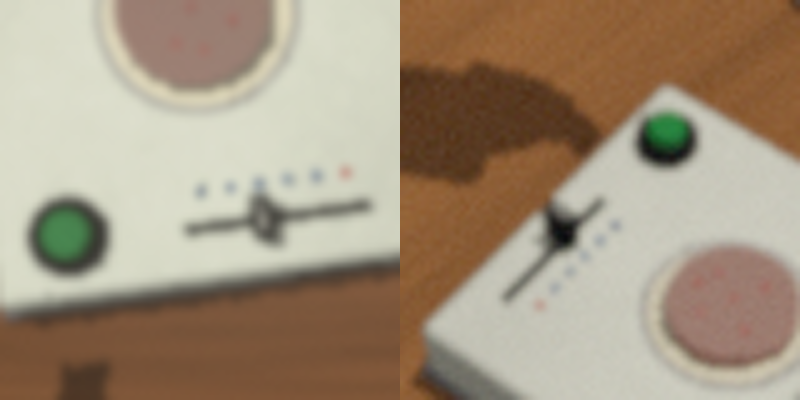

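The lever still sits at the third blue dot (top-view pixel (242,233)), the button is back up and the dish hasn't moved. The differences from the first pictures are only the knob, the arm and its shadow. Handing in.

```bash
python3 -c "
from cell import r
print(r.job_done())"
```

```text
the job is handed in; nothing more can be done
None
```

The lever is resting in the third click, and the lamp button has been pressed fully down and released. I handed the job in at about 12 s of the 42 s allowed; no verdict is reported.

- **Lever:** I pushed it with the closed fingertips and felt three humps of about 5 N, each followed by the force dropping to zero. Two pictures, before and after the button press, put the knob at the third blue dot in both camera views, within about 1 pixel.
- **Button:** It was pressed until it hit its stop, at about 17 N. I didn't measure its travel directly; the force rose at about 0.8 N/mm up to the stop, which fits the full 6 mm. It is back up in the last picture.
- **Everything else:** The arm is clear, with wrist force near zero. Between the first and last pictures only the knob, the arm and its shadow changed, and the culture dish hasn't moved. The arm's outline covered the white dishes in the last top view, so they were checked only in the scene view, which showed no change.
- **One mismatch:** My camera estimate of the button top was 72 mm high, but contact put it at about 82 mm. I pressed by force, so this didn't affect the result.

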